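Take the spinner cap off a fan of unknown thread hand

ROBOT

A 6-joint arm with a two-finger parallel gripper is mounted at the origin on the work surface. World frame = base frame: x ahead of the robot, y to its left, z up, the work surface at z = 0. Lengths are in mm, angles in rad, forces in N, time in s.
With the tool pointing down it reaches from about 300 to 775 mm from the base axis. Payload 14.6 kg.
Tool frame: the origin (TCP) lies at the very end of the fingers, on their centre line; the grasp point (between the pads) lies 19 mm behind it; z points along the fingers, y is the line along which they close (so a half turn about z gives the same grasp; the last joint's range is limited). The gripper opens to 94 mm and grips with 3 to 60 N. Pads are 16 mm wide; open, the fingers measure 119 mm over their backs; the gripper's body (75 mm by 177 mm) begins 78 mm behind the grasp point.
Start: joints at [1.072, 0.3, 1.521, -0, 1.321, -0.067], TCP at [230.175, 499.509, 205.446] pointing down, gripper open.
Joint ranges: [-3.03, 3.03], [-0.79, 2.21], [0.23, 2.52], [-1.04, 4.18], [0, 3.07], [-2.55, 2.55]. Speed limits (rad/s): [2.22, 2.22, 2.57, 3.14, 3.14, 3.14].

INTERFACE

Orientations are given as [roll, pitch, yaw] about the fixed x, y, z axes, in that order (R = Rz(yaw) Ry(pitch) Rx(roll)).
In Python, from cell import manip gives the robot as it stands.
- The arm moves only by the tool servo_tool, never from a script. Its argument "motion" is a list that holds one entry, the list of rows, each a list of 7 numbers: the shift along the world's x, y, z as a fraction of full scale, then the turn, a rotation vector about the world's x, y, z as a fraction of full scale, then the closure, from 0 (fully open) to 1 (shut). In form: [[[x, y, z, rx, ry, rz, gripper], ...]]. A call has 1 to 10 rows; each row is the pose to reach, as a shift and turn from the pose commanded when the call began, turning the shorter way round; what a row does not reach only later rows make up. Full scale, the value 1, is 0.5 m for a shift and pi rad for a turn. A row lasts 1/10 s, in which the tool goes at most 50 mm and 8.59 degrees, less where a joint would pass 70% of its speed; a pose out of reach is approached as far as the arm can. A call with a number of a shift or a turn outside -1 to 1 is refused whole. A call with a gripper value outside its range is refused whole. The fingers move at their own pace and stop on an object; "newtons" is the grip in N (left out, the last holds). Time passes only in rows, so rows that repeat a pose let the fingers close. It gives the time, the measured TCP pose, the force, the opening and the grip force at its end, in the units of the state.
- manip.read_state(): the state, without advancing time (a new reading comes with each control period).
- manip.camera(name): name is "scene" or "top" or "wrist"; returns a dict with "frame" (480x640x3 uint8, red, green, blue), "range_z" (480x640 float32, mm along the optical axis (not along the pixel's ray), 0 where there is no reading), "vfov" (degrees; the focal length in pixels is half the picture's height over the tangent of half this angle, whatever the lens; pixels are square), "cx", "cy" (the principal point, pixels), "cam_to_world" (4x4, takes a point from camera to world coordinates). Camera axes: x right, y down, z forward; pixel columns grow to the right and rows downward; lengths in mm; the calibration is good to about 2 mm. A picture is of the moment at which its call begins.
- manip.sign_off(): hands the job in; it is judged then, once.
The state is a dict: "clock": time; "joints": joint angles; "qd": joint speeds; "effort": joint torques, N m; "eef_pos": TCP position; "eef_rot": TCP orientation; "wrist_force": force on the tool from outside, world axes, zero at the start; "moment": the same for the moment, N m; "finger_gap": finger opening in mm; "finger_force": force on a finger pad.
Only numpy, scipy, OpenCV 4.12 (cv2) and the standard library are available. Lean on these libraries where they do the work, as an engineer would, in place of code of your own. Each camera call takes 0.05 s, during which the arm holds its last target. There are 200 camera calls.

TASK

A fan head lies on its back on the streaming desk with its grille off; unscrew the round grey spinner cap from the middle of its blades. Nobody knows whether its thread is right- or left-handed: if it is stopped hard the one way, loosen it the other way, then lift the cap straight off and carry it over to the low round photo turntable. Finish while still holding the cap, upright and still, roughly 10 to 15 cm above the middle of the turntable; do not put it down or let go of it, and leave everything else on the desk where it is.

Things in the scene. Friction and masses are not known exactly. Their poses are not given: they have to be found in the camera images.
- fan: Desk fan head lying on its back, fixed, axis vertical: white motor shell, grey blades inside a rear wire guard of diameter 250 mm whose rim is 90 mm above the desk; the blades do not turn. In the middle a flat white hub, diameter 76 mm, top 100 mm above the desk. Origin on the fan axis at desk height, z up.
- cap: Round grey ribbed spinner cap, loose, diameter 52 mm, height 44 mm, 30 to 65 g, screwed on the fan's spindle: its underside rests on the hub, 100 mm above the desk. Grip it round its side, 24 to 44 mm above the underside. Origin at the centre of its underside, z up. Coarse part-turn thread, left- or right-handed at random, hand not visible; it does not rise as it turns.
- spindle_seat (a point): Where the cap sits: centre of the hub's top, foot of the hidden 20 mm steel spindle. From the start the cap turned the wrong way hits a hard stop within 0.25 rad; the right way it runs easily, can be lifted after 0.95 rad and hits a stop near 2.1 rad (1.3 is good). Before that it lifts only 2 to 3 mm. It is clear once 25 mm up.
- turntable: Fixed round photo turntable, a white disc of diameter 124 mm on a black base of diameter 140 mm, top 30 mm above the desk. Origin at the centre of its underside, at desk height.
- speaker: Fixed black desk speaker, 80 by 80 by 126 mm high, stands about 185 mm beyond the fan's middle, away from the robot. Origin at the centre of its underside.
- screwdriver: Loose screwdriver, 170 mm long, lying flat between robot and fan. Leave alone.
- cream: Loose white cream jar with a lid, diameter 48 mm, height 45 mm, standing near the turntable. Origin at the centre of its underside. Leave alone.
- mug: Loose white mug, diameter 72 mm, height 85 mm, standing at the back in the middle. Leave alone.
- phone: Loose black phone, 150 by 73 by 9 mm, lying at the left. Leave alone.
- remote: Loose grey remote control, 140 by 42 by 16 mm, lying at the right. Leave alone.
Not all that is in view belongs to the job. What is shaped like the cap but brown or turquoise is not meant.

How it is judged:
By the outcome, as a careful person would: the job done as asked, in the order asked, and still so for the second after the job is handed in, while the arm keeps its last pose, push and grip.
It also fails if it takes over 42 s, if anything falls off the work surface, if the arm or the gripper's body presses on something with over 40 N, if the wrist force passes 120 N, or if a joint passes its speed limit or range.

## Working session

There is one attempt and no reset: what is moved stays moved. The work goes in short steps, Python scripts to look and compute and a tool call to move; the robot and the scene stay as the last step left them, time stands still between calls to the robot, and variables do not carry over. Pictures are saved under pics/ and viewed, at most 10 in all, crops included, and the job is handed in when it is done.

Besides the shell and the picture viewer there is one more tool, called by a JSON object that holds its "method" and its "body". servo_tool: Moves the arm, as the interface text tells. Its arguments: {"type":"object","properties":{"motion":{"type":"array"},"newtons":{"type":"number"}},"required":["motion"]}

```bash
mkdir -p pics; cat > h.py <<'E'
from cell import manip
import numpy as np, cv2
def cam(n):
    c=manip.camera(n); f=240/np.tan(np.radians(c["vfov"])/2); return c,f
def pt(c,f,u,v,h):
    T=np.array(c["cam_to_world"]); d=T[:3,:3]@np.array([(u-c["cx"])/f,(v-c["cy"])/f,1]); o=T[:3,3]
    return o+d*(h-o[2])/d[2]
def save(c,n,s=1): cv2.imwrite("pics/"+n,cv2.resize(c["frame"][:,:,::-1],None,fx=s,fy=s))
E
python3 - <<'E'
from h import *
for n in("top","scene"):
    c,f=cam(n); save(c,n+"0.png"); np.savez(n+"0.npz",**{k:np.array(v) for k,v in c.items()}); print(n,f,c["cx"],c["cy"],np.round(c["cam_to_world"],3))
print(manip.read_state())
E
```

```text
top 589.0061352726005 309.4798572759832 236.45576205916896 [[ 1.100000e-02 -9.980000e-01  6.700000e-02  4.384290e+02]
 [-1.000000e+00 -1.100000e-02 -4.000000e-03  1.858800e+01]
 [ 5.000000e-03 -6.700000e-02 -9.980000e-01  1.291417e+03]
 [ 0.000000e+00  0.000000e+00  0.000000e+00  1.000000e+00]]
scene 490.2411826483714 321.49536474630224 227.92180912402756 [[ 5.000000e-03  6.070000e-01 -7.950000e-01  1.579996e+03]
 [ 1.000000e+00  7.000000e-03  1.100000e-02 -3.541500e+01]
 [ 1.200000e-02 -7.950000e-01 -6.070000e-01  9.165740e+02]
 [ 0.000000e+00  0.000000e+00  0.000000e+00  1.000000e+00]]
{'clock': 0.1, 'joints': array([ 1.07239221e+00,  3.00423166e-01,  1.52154126e+00, -2.92988264e-05,
        1.32065943e+00, -6.66127728e-02]), 'qd': array([-0.00079504, -0.00123485, -0.00154509, -0.00031178,  0.00259358,
       -0.00026722]), 'effort': array([ 6.10006646e-04, -5.32640147e+01, -3.53281975e+01,  7.09775789e-02,
        2.34594400e-02, -7.25219735e-06]), 'eef_pos': array([230.07747747, 499.30520169, 204.92945527]), 'eef_rot': array([-3.14056184e+00, -4.03243816e-05,  2.70980855e+00]), 'wrist_force': array([ 0.0743154 , -0.55550876,  0.37652101]), 'moment': array([ 0.02256175, -0.03376855, -0.0338224 ]), 'finger_force': 0.0, 'finger_gap': 94.02643947309286}
```

View pics/top0.png

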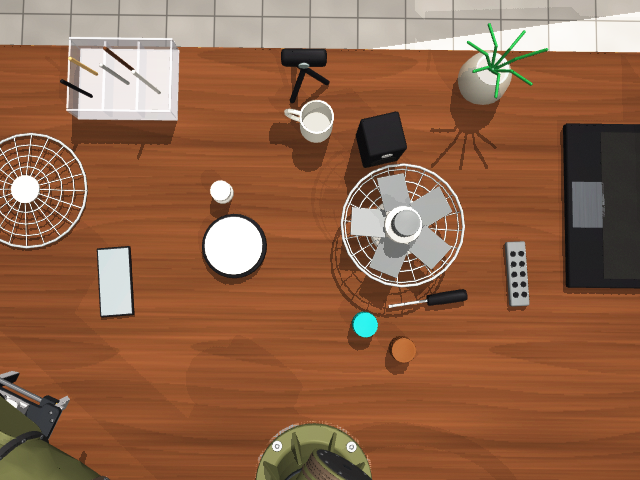

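View pics/scene0.png

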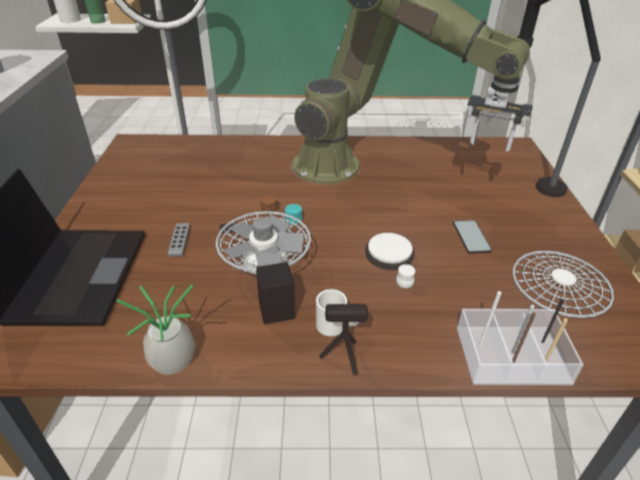

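Top view: the fan hub with a grey cap is at about (405,223) and the turntable at (234,246). The cap-shaped things are grey (405,223), turquoise (365,325) and brown (403,350). Only the grey one sits on the fan hub, so it fits the description. Next I confirm that in a crop and measure.

```bash
python3 - <<'E'
from h import *
c=dict(np.load("top0.npz")); f=240/np.tan(np.radians(float(c["vfov"]))/2)
im=c["frame"]; cv2.imwrite("pics/crop.png",cv2.resize(im[150:300,330:480,::-1],None,fx=4,fy=4,interpolation=cv2.INTER_CUBIC))
r=c["range_z"]; T=c["cam_to_world"]
v,u=np.mgrid[:480,:640]; P=np.stack([(u-c["cx"])/f*r,(v-c["cy"])/f*r,r],-1)@T[:3,:3].T+T[:3,3]
def blob(mask,name,h):
    n,l,s,ce=cv2.connectedComponentsWithStats(mask.astype(np.uint8))
    i=1+np.argmax(s[1:,4]); k=l==i; (x,y),rad=cv2.minEnclosingCircle(np.argwhere(k)[:,::-1].astype(np.float32)); print(name,ce[i],(x,y),rad,s[i],np.median(P[k],0).round(1),"ray",pt(c,f,*ce[i],h).round(1))
roi=lambda a,b,w:(abs(u-a)<w)&(abs(v-b)<w)
z=P[...,2]
blob(roi(405,223,30)&(z>135)&(z<155)&(r>0),"cap",144)
blob(roi(405,223,40)&(z>94)&(z<106)&(im.min(-1)>200)&(r>0),"hub",100)
blob(roi(234,246,45)&(im.min(-1)>225),"tt",30)
blob(roi(221,192,20)&(im.min(-1)>180),"cream",45)
blob(roi(381,139,40)&(z>115)&(r>0),"speaker",126)
E
```

```text
cap [406.3015873  222.37742504] (406.3933410644531, 222.5399932861328) 13.617486953735352 [393 209  28  28 567] [ 545.3 -174.8  145.6] ray [ 545.1 -175.4  144. ]
hub [400.32518337 225.49144254] (403.0769348144531, 224.07691955566406) 18.4936580657959 [385 206  37  37 409] [ 538.9 -165.8  101.8] ray [ 542.7 -170.7  100. ]
tt [233.07342657 245.16433566] (233.02774047851562, 245.12123107910156) 28.68848991394043 [ 205  217   57   57 2574] [502.3 176.2  32. ] ray [502.3 176.8  30. ]
cream [220.85983827 190.88409704] (221.11289978027344, 191.11289978027344) 11.560312271118164 [210 180  23  23 371] [616.8 203.   46.5] ray [617.  203.2  45. ]
speaker [382.99054224 134.39218159] (383.0, 134.5) 26.669370651245117 [ 360  112   47   46 1586] [ 723.1 -131.4  127.8] ray [ 723.5 -131.6  126. ]
```

View pics/crop.png

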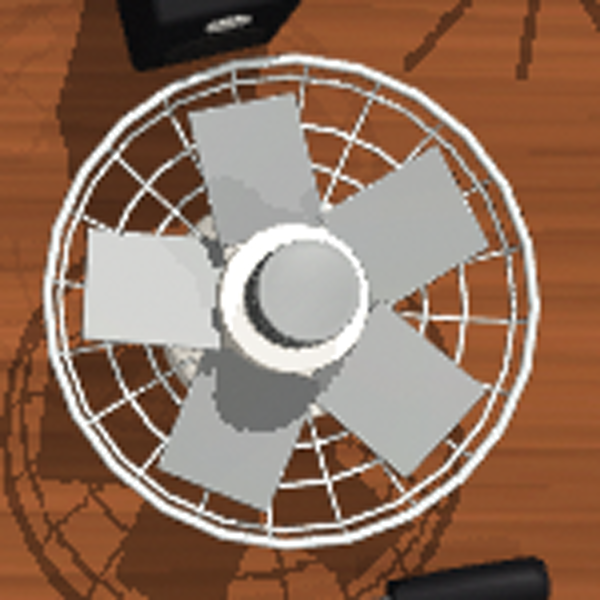

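The crop shows the grey disc on the white hub, which is the cap, at about (545,-175) with its top near 144. The measured radius of 26.5 mm and the height both match. The turntable is at (502,177). I'm moving above the fan now.

{"method": "servo_tool", "body": {"motion": [[[0.315,-0.674,0.02,0,0,-0.22,0],[0.315,-0.674,0.02,0,0,-0.22,0],[0.315,-0.674,0.02,0,0,-0.22,0],[0.315,-0.674,0.02,0,0,-0.22,0],[0.315,-0.674,0.02,0,0,-0.22,0],[0.315,-0.674,0.02,0,0,-0.22,0],[0.315,-0.674,0.02,0,0,-0.22,0],[0.315,-0.674,0.02,0,0,-0.22,0],[0.315,-0.674,0.02,0,0,-0.22,0],[0.315,-0.674,0.02,0,0,-0.22,0]]]}}

```text
clock: 1.1
eef_pos: [387.6, 162.5, 215.3]
eef_rot: [-3.141, -0.0, 2.017]
wrist_force: [0.3, 0.3, -0.4]
finger_gap: 94.1
finger_force: 0.0
```

{"method": "servo_tool", "body": {"motion": [[[0.315,-0.674,0,0,0,-0.22,0],[0.315,-0.674,0,0,0,-0.22,0],[0.315,-0.674,0,0,0,-0.22,0],[0.315,-0.674,0,0,0,-0.22,0],[0.315,-0.674,0,0,0,-0.22,0],[0.315,-0.674,0,0,0,-0.22,0],[0.315,-0.674,0,0,0,-0.22,0],[0.315,-0.674,0,0,0,-0.22,0],[0.315,-0.674,0,0,0,-0.22,0],[0.315,-0.674,0,0,0,-0.22,0]]]}}

```text
clock: 2.1
eef_pos: [545.3, -173.1, 214.9]
eef_rot: [-3.14, -0.0, 1.328]
wrist_force: [0.3, 0.3, 0.7]
finger_gap: 94.0
finger_force: 0.0
```

```bash
python3 - <<'E'
from h import *
c,f=cam("wrist"); save(c,"w1.png"); s=manip.read_state()
for k in("clock","joints","eef_pos","eef_rot"): print(k,np.round(s[k],3))
T=c["cam_to_world"];r=c["range_z"];v,u=np.mgrid[:480,:640]; P=np.stack([(u-c["cx"])/f*r,(v-c["cy"])/f*r,r],-1)@T[:3,:3].T+T[:3,3]
for lo,hi in((139,150),):
    k=(r>0)&(P[...,2]>lo)&(P[...,2]<hi)&(np.hypot(P[...,0]-545,P[...,1]+175)<45)
    q=P[k]; (x,y),rad=cv2.minEnclosingCircle(q[:,:2].astype(np.float32)); print(k.sum(),q.mean(0),np.median(q[:,2]),(x,y),rad)
E
```

```text
clock 2.15
joints [-0.371  0.342  1.443  0.     1.358 -0.129]
eef_pos [ 545.209 -172.805  215.237]
eef_rot [-3.141 -0.     1.329]
3440 [ 546.92265025 -175.16286707  143.63022379] 143.67439899616062 (546.5089111328125, -176.35952758789062) 26.427106857299805
```

View pics/w1.png

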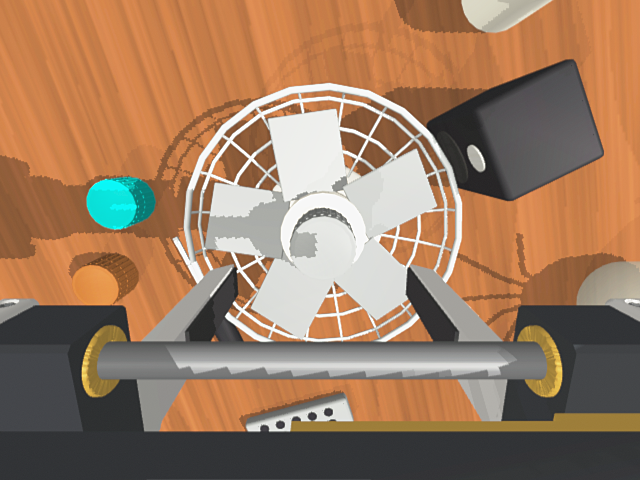

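The wrist view shows the cap centred between the fingers at (320,245). It measures (546.5,-175.5) with its top at 143.6. Next I descend and grip.

{"method": "servo_tool", "body": {"motion": [[[0.002,-0.006,-0.06,0,0,0,0],[0.002,-0.006,-0.12,0,0,0,0],[0.002,-0.006,-0.16,0,0,0,0],[0.002,-0.006,-0.18,0,0,0,0],[0.002,-0.006,-0.2,0,0,0,0],[0.002,-0.006,-0.2,0,0,0,0],[0.002,-0.006,-0.2,0,0,0,0]]]}}

```text
clock: 2.85
eef_pos: [546.6, -177.3, 116.3]
eef_rot: [3.14, 0.0, 1.328]
wrist_force: [-0.1, 0.5, 0.7]
finger_gap: 93.8
finger_force: 0.0
```

{"method": "servo_tool", "body": {"motion": [[[0,0,0,0,0,0,1],[0,0,0,0,0,0,1],[0,0,0,0,0,0,1],[0,0,0,0,0,0,1],[0,0,0,0,0,0,1],[0,0,0,0,0,0,1],[0,0,0,0,0,0,1],[0,0,0,0,0,0,1],[0,0,0,0,0,0,1],[0,0,0,0,0,0,1]]], "newtons": 25}}

```text
clock: 3.85
eef_pos: [546.2, -177.5, 115.5]
eef_rot: [3.142, 0.0, 1.327]
wrist_force: [-0.6, -0.9, 0.3]
finger_gap: 51.7
finger_force: 25.0
```

```bash
python3 - <<'E'
from h import *
s=manip.read_state()
for k in s: print(k,np.round(s[k],3))
E
```

```text
clock 3.85
joints [-0.378  0.44   1.548 -0.     1.153 -0.135]
qd [ 0.     0.001 -0.     0.    -0.001 -0.   ]
effort [ 1.5800e-01 -5.8023e+01 -3.2544e+01  1.4500e-01 -9.0000e-02  1.0000e-02]
eef_pos [ 546.17  -177.525  115.488]
eef_rot [3.142 0.    1.327]
wrist_force [-0.624 -0.874  0.313]
moment [-0.049  0.113 -0.032]
finger_force 25.0
finger_gap 51.715
```

{"method": "servo_tool", "body": {"motion": [[[0,0,0,0,0,0.016,1],[0,0,0,0,0,0.032,1],[0,0,0,0,0,0.048,1],[0,0,0,0,0,0.064,1],[0,0,0,0,0,0.08,1],[0,0,0,0,0,0.09,1],[0,0,0,0,0,0.09,1],[0,0,0,0,0,0.09,1]]]}}

```text
clock: 4.65
eef_pos: [546.2, -177.8, 115.5]
eef_rot: [3.141, 0.0, 1.609]
wrist_force: [1.3, -3.0, -0.6]
finger_gap: 51.7
finger_force: 25.0
```

```bash
python3 - <<'E'
from h import *
s=manip.read_state()
for k in("joints","effort","eef_pos","eef_rot","wrist_force","moment","finger_gap"): print(k,np.round(s[k],3))
E
```

```text
joints [-0.378  0.44   1.548 -0.     1.153 -0.416]
effort [  2.325 -58.709 -32.064   0.251   0.568  -0.938]
eef_pos [ 546.235 -177.751  115.451]
eef_rot [3.141 0.    1.609]
wrist_force [ 1.318 -2.954 -0.642]
moment [-0.559 -0.181 -0.893]
finger_gap 51.725
```

Moment of -0.9 N m means a hard stop, so I loosen it the other way (-z).

{"method": "servo_tool", "body": {"motion": [[[0,0,0,0,0,-0.03,1],[0,0,0,0,0,-0.06,1],[0,0,0,0,0,-0.09,1],[0,0,0,0,0,-0.12,1],[0,0,0,0,0,-0.15,1],[0,0,0,0,0,-0.18,1],[0,0,0,0,0,-0.21,1],[0,0,0,0,0,-0.24,1],[0,0,0,0,0,-0.24,1]]]}}

```text
clock: 5.55
eef_pos: [546.2, -177.3, 115.5]
eef_rot: [-3.142, -0.0, 0.855]
wrist_force: [1.2, -0.3, -0.5]
finger_gap: 51.6
finger_force: 25.0
```

```bash
python3 - <<'E'
from h import *
s=manip.read_state()
for k in("joints","eef_pos","eef_rot","wrist_force","moment","finger_gap"): print(k,np.round(s[k],3))
E
```

```text
joints [-0.378  0.44   1.549  0.     1.153  0.338]
eef_pos [ 546.202 -177.296  115.478]
eef_rot [-3.142 -0.     0.855]
wrist_force [ 1.176 -0.349 -0.456]
moment [-0.093  0.018 -0.012]
finger_gap 51.578
```

It runs easily this way. I continue by 0.27 (about 0.85 rad), then test the lift.

{"method": "servo_tool", "body": {"motion": [[[0,0,0,0,0,-0.03,1],[0,0,0,0,0,-0.06,1],[0,0,0,0,0,-0.09,1],[0,0,0,0,0,-0.12,1],[0,0,0,0,0,-0.15,1],[0,0,0,0,0,-0.18,1],[0,0,0,0,0,-0.21,1],[0,0,0,0,0,-0.24,1],[0,0,0,0,0,-0.27,1],[0,0,0,0,0,-0.27,1]]]}}

```text
clock: 6.55
eef_pos: [546.1, -177.3, 115.4]
eef_rot: [-3.141, 0.0, 0.009]
wrist_force: [-1.2, 0.4, 0.8]
finger_gap: 51.8
finger_force: 25.0
```

{"method": "servo_tool", "body": {"motion": [[[0,0,0.003,0,0,0,1],[0,0,0.006,0,0,0,1],[0,0,0.009,0,0,0,1],[0,0,0.012,0,0,0,1],[0,0,0.012,0,0,0,1]]]}}

```text
clock: 7.05
eef_pos: [546.1, -177.4, 121.6]
eef_rot: [-3.141, 0.0, 0.009]
wrist_force: [-1.7, 2.5, -0.9]
finger_gap: 51.7
finger_force: 25.0
```

```bash
python3 - <<'E'
from h import *
s=manip.read_state()
for k in("clock","joints","eef_pos","eef_rot","wrist_force","moment","finger_gap"): print(k,np.round(s[k],3))
E
```

```text
clock 7.05
joints [-0.378  0.433  1.543  0.     1.166  1.184]
eef_pos [ 546.109 -177.385  121.59 ]
eef_rot [-3.141  0.     0.009]
wrist_force [-1.736  2.452 -0.948]
moment [ 0.425  0.514 -0.045]
finger_gap 51.698
```

Risen 6 mm with little force, so the cap is free. I lift it straight up to 100 mm, then check.

{"method": "servo_tool", "body": {"motion": [[[0,0,0.01,0,0,0,1],[0,0,0.02,0,0,0,1],[0,0,0.03,0,0,0,1],[0,0,0.045,0,0,0,1],[0,0,0.065,0,0,0,1],[0,0,0.09,0,0,0,1],[0,0,0.12,0,0,0,1],[0,0,0.15,0,0,0,1],[0,0,0.17,0,0,0,1],[0,0,0.17,0,0,0,1]]]}}

```text
clock: 8.05
eef_pos: [546.7, -177.7, 208.3]
eef_rot: [3.14, -0.003, 0.008]
wrist_force: [0.4, -0.6, -1.5]
finger_gap: 51.8
finger_force: 25.0
```

```bash
python3 - <<'E'
from h import *
s=manip.read_state()
for k in("clock","joints","eef_pos","eef_rot","wrist_force","moment","finger_gap","finger_force"): print(k,np.round(s[k],3))
c,f=cam("wrist"); a=c["frame"]; b,_=cam("scene"); cv2.imwrite("pics/l.png",np.hstack([cv2.resize(a,(400,300)),cv2.resize(b["frame"][120:360,160:480],(400,300))])[:,:,::-1])
E
```

```text
clock 8.05
joints [-0.378  0.352  1.446 -0.     1.341  1.185]
eef_pos [ 546.694 -177.71   208.309]
eef_rot [ 3.14e+00 -3.00e-03  8.00e-03]
wrist_force [ 0.419 -0.623 -1.522]
moment [0.028 0.103 0.024]
finger_gap 51.839
finger_force 25.0
```

View pics/l.png

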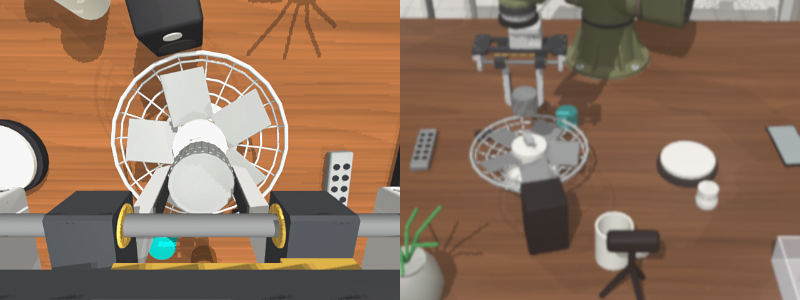

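The left half (wrist view) shows the cap between the fingers at about (200,180). The right half (scene view) shows it hanging at (524,100), above the bare spindle. I carry it over now, staying high first and lowering at the end.

{"method": "servo_tool", "body": {"motion": [[[-0.004,0.03,0,0,0,0.01,1],[-0.011,0.09,0,0,0,0.03,1],[-0.02,0.16,0,0,0,0.05,1],[-0.03,0.24,0,0,0,0.08,1],[-0.04,0.32,0,0,0,0.1,1],[-0.05,0.4,0,0,0,0.12,1],[-0.06,0.48,0,0,0,0.15,1],[-0.069,0.55,0,0,0,0.17,1],[-0.077,0.62,0,0,0,0.19,1],[-0.083,0.67,0,0,0,0.21,1]]]}}

```text
clock: 9.15
eef_pos: [503.3, 160.2, 205.9]
eef_rot: [-3.141, 0.001, 0.673]
wrist_force: [-0.5, -0.3, -0.6]
finger_gap: 52.0
finger_force: 25.0
```

{"method": "servo_tool", "body": {"motion": [[[-0.004,0.025,-0.01,0,0,0,1],[-0.005,0.036,-0.03,0,0,0,1],[-0.005,0.036,-0.05,0,0,0,1],[-0.005,0.036,-0.065,0,0,0,1],[-0.005,0.036,-0.074,0,0,0,1],[-0.005,0.036,-0.076,0,0,0,1],[-0.005,0.036,-0.076,0,0,0,1],[-0.005,0.036,-0.076,0,0,0,1],[-0.005,0.036,-0.076,0,0,0,1],[-0.005,0.036,-0.076,0,0,0,1]]]}}

```text
clock: 10.15
eef_pos: [502.2, 175.5, 168.7]
eef_rot: [3.141, -0.0, 0.668]
wrist_force: [0.0, -0.1, -0.3]
finger_gap: 51.5
finger_force: 25.0
```

```bash
python3 - <<'E'
from h import *
s=manip.read_state()
for k in("clock","qd","eef_pos","eef_rot","wrist_force","finger_gap","finger_force"): print(k,np.round(s[k],3))
c,f=cam("wrist"); a=c["frame"]; b,_=cam("scene"); cv2.imwrite("pics/e.png",np.hstack([cv2.resize(a,(400,300)),cv2.resize(b["frame"][120:360,200:520],(400,300))])[:,:,::-1])
E
```

```text
clock 10.15
qd [-0.     0.001  0.001 -0.    -0.004  0.001]
eef_pos [502.244 175.522 168.664]
eef_rot [ 3.141 -0.     0.668]
wrist_force [ 0.002 -0.114 -0.304]
finger_gap 51.489
finger_force 25.0
```

View pics/e.png

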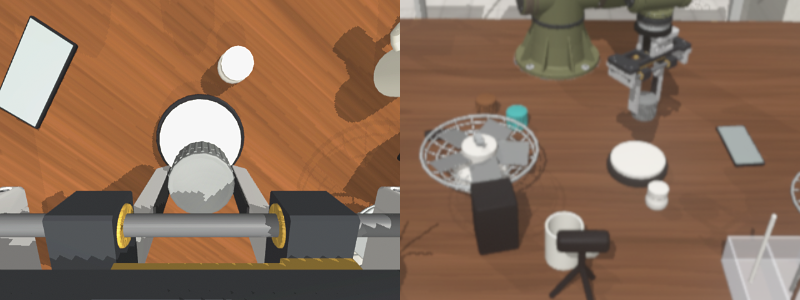

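The cap is held upright above the turntable at (502,176), with its underside about 123 mm above the disc. Nothing else has moved.

```bash
python3 -c "
from cell import manip
print(manip.sign_off())"
```

```text
the job is handed in; nothing more can be done
None
```

The cap is off and handed in: it hit a hard stop counter-clockwise (seen from above), so I loosened it clockwise and lifted it straight off. It is now held upright and still, about 12 cm above the middle of the turntable, after roughly 10 s on the clock.

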